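# Put the dried guest soaps away in their case

### The job

Open the wooden soap case fully, so that its lid rests back on its stop, and leave it open. Then take the three rectangular soap bars off the sloping drying rack and set them down (not dropped) in one neat row in the case, each lying flat, face up as it was, centred on its own cork pad with its long side along the case. Leave the round pumice stone on the rack and do not disturb the other things.

Things in the scene. Friction and masses are not known exactly. Their poses are not given: they have to be found in the camera images.
- rack: fixed drying rack of brown slats: a slope 310 mm wide (its y) climbing 35 degrees towards its +x, which points roughly to the robot's right, from x -50, z 30 mm, with a 10 mm high ledge at the bottom. Four pieces lie side by side on it, about 72 mm apart, lower edge on the ledge, underside centres at x -27, z 46 mm. Origin: on the table under the rack's middle, z up
- rack_rail (a point): middle of the black rail, 10 mm thick, that runs along the rack's y 140 mm above the pieces (rack x -15, z 186 mm), held at y +-162 mm by bars that slope down and back to posts at x 62 mm. It bars the way straight down: come in square to the slope, the tool leaning back towards the rack's -x side. Axes those of the rack
- bar_a: bar of cream soap, a rounded block 56 (its x) x 38 (its y) x 25 mm (its z). Origin: centre of the underside. It starts lying on the rack's slope, its x axis pointing up the slope, its z axis square off the slope. The three are alike
- bar_b: bar of cream soap, a rounded block 56 (its x) x 38 (its y) x 25 mm (its z). Origin: centre of the underside. It starts lying on the rack's slope, its x axis pointing up the slope, its z axis square off the slope. The three are alike
- bar_c: bar of cream soap, a rounded block 56 (its x) x 38 (its y) x 25 mm (its z). Origin: centre of the underside. It starts lying on the rack's slope, its x axis pointing up the slope, its z axis square off the slope. The three are alike
- pumice: round grey-white pumice stone, a disc 56 mm across and 25 mm thick, lying in one of the rack's four places. Origin: centre of its underside. It stays there
- case: fixed long case of light wood, outside 270 (x) x 140 (y) x 55 mm high without lid, walls and floor 6 mm (inside 258 x 128, 49 deep). Origin: on the table under its centre; x along the case, y towards the hinge side, z up. Flush on its floor are three dark brown cork pads, in one row along x
- pad0 (a point): centre of the cork pad at the end nearest the robot, on the case's inner floor (6 mm above the table); pad 68 (along the case) x 48 mm; axes those of the case. Pads are 80 mm apart
- pad1 (a point): centre of the cork pad at the middle, on the case's inner floor (6 mm above the table); pad 68 (along the case) x 48 mm; axes those of the case. Pads are 80 mm apart
- pad2 (a point): centre of the cork pad at the far end, on the case's inner floor (6 mm above the table); pad 68 (along the case) x 48 mm; axes those of the case. Pads are 80 mm apart
- lid (a joint): angle of the case's lid in rad: 0 shut, 1.95 fully open on its stop, leaning past upright away from the case. It falls shut if let go before upright and falls on to the stop once well past it
- lid_handle (a point): middle of the lid's black round handle bar: bar 10 mm thick, 80 mm long, parallel to the hinge, its axis 28 mm above the lid's upper face and 128 mm from the hinge line (12 mm in from the lid's free edge); a foot at each end. Moves with the lid; axes those of the lid (x along the bar, z off the lid's upper face)
- lid_hinge (a point): point on the lid's hinge line at mid-length, 55 mm above the table on the case's +y side; the line runs along the case's x. Lid 270 x 140 x 8 mm lies above this level when shut
- tin: small round aluminium tin, 60 mm across, 33 mm tall, near the robot. Bystander. Origin: centre of its underside
- candle: white jar candle with a brass lid, 80 mm across, 99 mm tall, at the back. Bystander. Origin: centre of its underside
- canister: clear canister with a wooden lid, 76 mm across, 109 mm tall, at the back. Bystander. Origin: centre of its underside
- pump_left: amber pump bottle, 64 mm across, 185 mm tall, far left. Bystander. Origin: centre of its underside
- pump_right: amber pump bottle, 64 mm across, 185 mm tall, far right. Bystander. Origin: centre of its underside
- cup: white open tumbler, 74 mm across, 90 mm tall, front right. Bystander. Origin: centre of its underside
- dish: low white saucer, 76 mm across, 14 mm tall, between rack and case. Bystander. Origin: centre of its underside
There are look-alikes about, which are no part of the job. What is shaped like the bar_b but blue is not meant.

How it is judged:
On the way:
1. the lid is open, resting on its stop (beyond 1.85 rad) (value of joint lid above 1.85 rad), for 0.2 s.
At the end, for the whole second after the job is handed in: One soap bar on each cork pad: flat (0.08 rad), right side up, underside within 4 mm of the case floor, centre within 10 mm of the pad's, long axis within 0.17 rad of the case's; at rest; lid open beyond 1.85 rad; pumice stone within 20 mm of its start (((horizontal distance between bar_a and pad0 below 0.01 m and z of bar_a in the frame of pad0 below 0.004 m and angle between bar_a's own z axis and vertical below 0.08 rad and angle between the x axis of bar_a and the x axis of case, either way round below 0.17 rad) or (horizontal distance between bar_b and pad0 below 0.01 m and z of bar_b in the frame of pad0 below 0.004 m and angle between bar_b's own z axis and vertical below 0.08 rad and angle between the x axis of bar_b and the x axis of case, either way round below 0.17 rad) or (horizontal distance between bar_c and pad0 below 0.01 m and z of bar_c in the frame of pad0 below 0.004 m and angle between bar_c's own z axis and vertical below 0.08 rad and angle between the x axis of bar_c and the x axis of case, either way round below 0.17 rad)) and ((horizontal distance between bar_a and pad1 below 0.01 m and z of bar_a in the frame of pad1 below 0.004 m and angle between bar_a's own z axis and vertical below 0.08 rad and angle between the x axis of bar_a and the x axis of case, either way round below 0.17 rad) or (horizontal distance between bar_b and pad1 below 0.01 m and z of bar_b in the frame of pad1 below 0.004 m and angle between bar_b's own z axis and vertical below 0.08 rad and angle between the x axis of bar_b and the x axis of case, either way round below 0.17 rad) or (horizontal distance between bar_c and pad1 below 0.01 m and z of bar_c in the frame of pad1 below 0.004 m and angle between bar_c's own z axis and vertical below 0.08 rad and angle between the x axis of bar_c and the x axis of case, either way round below 0.17 rad)) and ((horizontal distance between bar_a and pad2 below 0.01 m and z of bar_a in the frame of pad2 below 0.004 m and angle between bar_a's own z axis and vertical below 0.08 rad and angle between the x axis of bar_a and the x axis of case, either way round below 0.17 rad) or (horizontal distance between bar_b and pad2 below 0.01 m and z of bar_b in the frame of pad2 below 0.004 m and angle between bar_b's own z axis and vertical below 0.08 rad and angle between the x axis of bar_b and the x axis of case, either way round below 0.17 rad) or (horizontal distance between bar_c and pad2 below 0.01 m and z of bar_c in the frame of pad2 below 0.004 m and angle between bar_c's own z axis and vertical below 0.08 rad and angle between the x axis of bar_c and the x axis of case, either way round below 0.17 rad)) and linear speed of each of bar_a, bar_b, bar_c below 0.02 m/s and value of joint lid above 1.85 rad and distance of pumice from where it was at the start of the episode below 0.02 m); the robot touches nothing.
It fails at once if a soap bar is dropped or thrown (moving faster than 0.7 m/s with no finger on it, a fall of about 25 mm) ((contact force between bar_a and the fingers below 0.02 N and linear speed of bar_a above 0.7 m/s) or (contact force between bar_b and the fingers below 0.02 N and linear speed of bar_b above 0.7 m/s) or (contact force between bar_c and the fingers below 0.02 N and linear speed of bar_c above 0.7 m/s)).
It fails at once if a bystander is pushed more than 30 mm from its place (distance of any of tin, candle, canister, pump_left, pump_right, cup, dish from where it was at the start of the episode above 0.03 m).
It fails at once if the pumice stone is moved more than 20 mm (distance of pumice from where it was at the start of the episode above 0.02 m).
It also fails if it takes over 72 s, if anything falls off the work surface, if the arm or the gripper's body presses on something with over 40 N, if the wrist force passes 120 N, or if a joint passes its speed limit or range.

### The arm

A 7-joint arm with a two-finger parallel gripper is mounted at the origin on the work surface. World frame = base frame: x ahead of the robot, y to its left, z up, the work surface at z = 0. Lengths are in m, angles in rad, forces in N, time in s.
With the tool pointing down it reaches from about 0.35 to 0.775 m from the base axis. Payload 3.1 kg.
Tool frame: the origin (TCP) lies at the very end of the fingers, on their centre line; the grasp point (between the pads) lies 19 mm behind it; x points along the fingers, z is the direction in which the jaws open and shut, and the axes are right-handed (so a half turn about x gives the same grasp; the last joint's range is limited). The gripper opens to 85 mm and grips with 20 to 120 N. Pads are 22 mm wide; open, the fingers measure 114 mm over their backs; the gripper's body (76 mm by 85 mm) begins 54 mm behind the grasp point. The pads swing forward as they close: fully open they stand 13 mm farther back than shut.
Start: joints at [1.209, 0.311, 0.014, 1.512, -0.004, 1.319, -0.027], TCP at [0.173, -0.522, 0.231] pointing down, gripper open.
Joint ranges: [-2.7, 2.7], [-0.3, 1.91], [-1.27, 1.3], [0.12, 2.57], [-1.44, 4.58], [0.2, 2.03], [-3.05, 3.05]. Speed limits (rad/s): [2.79, 2.79, 3.14, 3.14, 3.14, 3.14, 3.14].

### API

Orientations are given as [roll, pitch, yaw] about the fixed x, y, z axes, in that order (R = Rz(yaw) Ry(pitch) Rx(roll)).
In Python, from cell import move_to, line_to, move_j, move_gripper, sleep, ik, state, camera, get_calibration, IKError, finish_job, find_in, place_of gives the robot as it stands. Calls block until the motion is done:
- move_to(position, orientation): joint-space move of the TCP to a pose.
- line_to(position, rate=0.15, ori=None, contact_N=None): straight line of the TCP; ori=None keeps the orientation; rate is the mean speed in m/s. With contact_N (N) it stops when the force on the tool has changed by that much, and returns True; else False.
- move_j(angles): joint-space move.
- move_gripper(opening, effort=None): finger opening in m; effort is the grip in N (None keeps the last); returns when the fingers have stopped.
- sleep(seconds).
- ik(position, orientation): joint angles nearest the present ones, or None.
- state(): the state.
- camera(name): name is "side" or "top" or "wrist"; returns the picture (384x512x3 uint8, blue, green, red); there is no depth.
- get_calibration(name): a dict with "fov_y" (degrees; the focal length in pixels is half the picture's height over the tangent of half this angle, whatever the lens; pixels are square), "cx", "cy" (the principal point, pixels), "k1" (the pictures are not rectified: a ray, as slopes to the right and down, at radius r is drawn at 1 + k1 r^2 times it, then the intrinsics apply), "extrinsics" (4x4, takes a point from camera to world coordinates). Camera axes: x right, y down, z forward; pixel columns grow to the right and rows downward; lengths in m; the calibration is good to about 2 mm. A picture is of the moment at which its call begins: read the wrist's pose just before it. get_calibration takes no time and is no camera call; for the wrist camera it gives the pose at the moment of the call.
A pose or a line that the arm cannot do raises IKError and nothing moves.
- finish_job(): hands the job in, once; it reports no verdict.
Trained networks look in the newest picture that a camera, given by its name, has taken for a name from the list of things; names that differ only in an ending like _2 or _b are one class to them, and where a whole thing is asked for, a point or a joint stands for the part that bears it (a point fixed in the world has none). Each returns a list of dicts, best first, with "p" (0 to 1); they miss things now and then, are a little off and sometimes report something else, mostly with a low value. They report only what shows in the picture. A call takes as long as a camera call. They do not tell look-alikes from the thing itself.
- find_in(camera, query): "extent" ([left, top, right, bottom] in pixels, round what is visible of it).
- place_of(camera, query): "centre" ([column, row] in pixels: a listed point, or the origin of a listed thing).
The state is a dict: "time_s": time; "q": joint angles; "joint_velocities": joint speeds; "joint_torque": joint torques, N m; "eef_pos": TCP position; "ee_rot": TCP orientation; "contact_force": force on the tool from outside, world axes, zero at the start; "wrist_torque": the same for the moment, N m; "width": finger opening in m.
Only numpy, scipy, OpenCV 4.12 (cv2) and the standard library are available. Lean on these libraries where they do the work, as an engineer would, in place of code of your own. Each camera call takes 0.05 s, during which the arm holds its last target. There are 200 camera calls.

## Working session

There is one attempt and no reset: what is moved stays moved. The work goes in short steps, each a Python script; the robot and the scene stay as the last script left them, time stands still between calls to the robot, and variables do not carry over. Pictures are saved under pics/ and viewed, about 8 in all and at most 12, crops included, and the job is handed in when it is done.

```bash
ls; mkdir -p pics; python3 - <<'E'
from cell import *
import cv2,numpy as np
for c in("top","side"):
    im=camera(c);cv2.imwrite(f"pics/{c}0.png",im)
    k=get_calibration(c);print(c,k["fov_y"],k["cx"],k["cy"],k["k1"],np.round(k["extrinsics"],3).tolist())
    for q in("bar_a","pumice","case","lid_handle","lid_hinge","rack","rack_rail","tin","dish"):
        print(q,[(round(d["p"],2),np.round(d["centre"],1).tolist()) for d in place_of(c,q)][:6])
s=state();print(s["time_s"],s["ee_rot"],s["width"])
E
```

```text
pics
top 51.48256148732468 255.5097177447411 196.0564143318401 -0.04409401212811003 [[0.047, -0.979, 0.198, 0.321], [-0.999, -0.046, 0.012, 0.002], [-0.003, -0.198, -0.98, 1.317], [0.0, 0.0, 0.0, 1.0]]
bar_a [(0.77, [378.6, 178.5]), (0.75, [313.8, 222.4]), (0.73, [313.8, 246.0]), (0.69, [355.4, 233.9]), (0.64, [270.7, 206.8]), (0.63, [313.2, 203.9])]
pumice [(0.63, [319.1, 176.0]), (0.61, [398.6, 272.6])]
case [(0.93, [192.8, 213.5])]
lid_handle [(0.95, [204.0, 212.4])]
lid_hinge [(0.62, [165.7, 206.3])]
rack [(0.82, [320.8, 213.2])]
rack_rail [(0.63, [326.9, 203.9])]
tin [(0.49, [165.9, 207.3]), (0.37, [314.6, 220.6])]
dish [(0.47, [246.9, 140.7])]
side 45.86420561406813 258.4994697709062 186.19048447696866 -0.15786872695622373 [[0.748, -0.425, 0.51, -0.125], [-0.663, -0.459, 0.591, -0.831], [-0.017, -0.78, -0.625, 1.0], [0.0, 0.0, 0.0, 1.0]]
bar_a [(0.79, [372.0, 269.1]), (0.66, [334.7, 264.1]), (0.59, [257.5, 260.1])]
pumice []
case []
lid_handle []
lid_hinge []
rack []
rack_rail []
tin [(0.78, [205.9, 240.3]), (0.24, [179.7, 200.1])]
dish [(0.55, [203.8, 240.9])]
1.0 [-0.68582272  1.57074671 -1.93675179] 0.08572735340127018
```

View pics/top0.png

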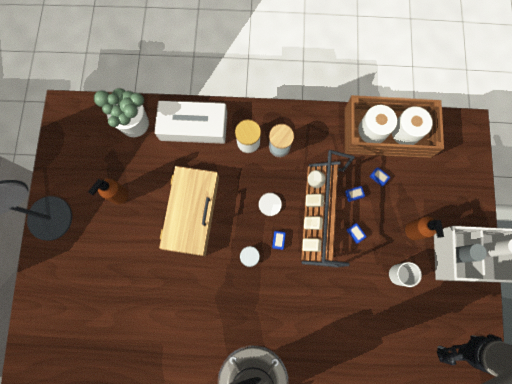

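View pics/side0.png

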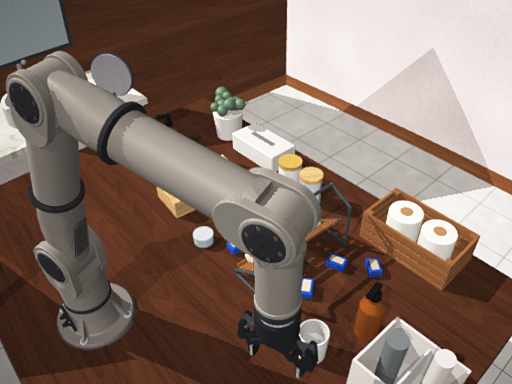

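The top view shows the case at (190,210) with its handle at (207,211) and the rack at (323,210). The cream pieces are at about (313,246), (313,222) and (313,203), with the round pumice at (316,178). The blue wrapped look-alikes at (279,240), (356,193), (380,176) and (357,233) are not wanted. The side view is mostly blocked by the arm.

```bash
cat > h.py <<'E'
from cell import *
import cv2,numpy as np
from scipy.spatial.transform import Rotation as Ro
def K(c):
    k=get_calibration(c);f=192/np.tan(np.radians(k["fov_y"])/2)
    return k,np.array([[f,0,k["cx"]],[0,f,k["cy"]],[0,0,1]]),np.array([k["k1"],0,0,0.]),np.array(k["extrinsics"])
def w(c,px,z,cal=None):
    "pixel(s) -> world on plane z"
    k,M,D,E=cal or K(c)
    n=cv2.undistortPoints(np.array(px,float).reshape(-1,1,2),M,D).reshape(-1,2)
    d=np.c_[n,np.ones(len(n))]@E[:3,:3].T;o=E[:3,3]
    return o+d*((z-o[2])/d[:,2])[:,None]
def proj(c,P,cal=None):
    k,M,D,E=cal or K(c);T=np.linalg.inv(E)
    return cv2.projectPoints(np.array(P,float).reshape(-1,3),cv2.Rodrigues(T[:3,:3])[0],T[:3,3],M,D)[0].reshape(-1,2)
E
python3 - <<'E'
from h import *
P=lambda n,a:print(n,np.round(a,3).tolist())
P("bars",w("top",[[313.8,222.4],[313.8,246],[313.2,203.9]],.046))
P("pum",w("top",[319.1,176],.046)); P("case",w("top",[192.8,213.5],0)); P("handle",w("top",[204,212.4],.091))
P("hinge",w("top",[165.7,206.3],.055)); P("rack",w("top",[320.8,213.2],0)); P("rail",w("top",[326.9,203.9],.186))
im=cv2.imread("pics/top0.png")
a=cv2.resize(im[150:275,145:360],None,fx=3.7,fy=3.7,interpolation=cv2.INTER_CUBIC);cv2.imwrite("pics/crop1.png",a);print(a.shape)
E
```

```text
bars [[0.501, -0.173, 0.046], [0.425, -0.175, 0.046], [0.561, -0.17, 0.046]]
pum [[0.656, -0.188, 0.046]]
case [[0.518, 0.226, 0.0]]
handle [[0.51, 0.176, 0.091]]
hinge [[0.529, 0.306, 0.055]]
rack [[0.539, -0.203, 0.0]]
rail [[0.537, -0.191, 0.186]]
(462, 796, 3)
```

View pics/crop1.png

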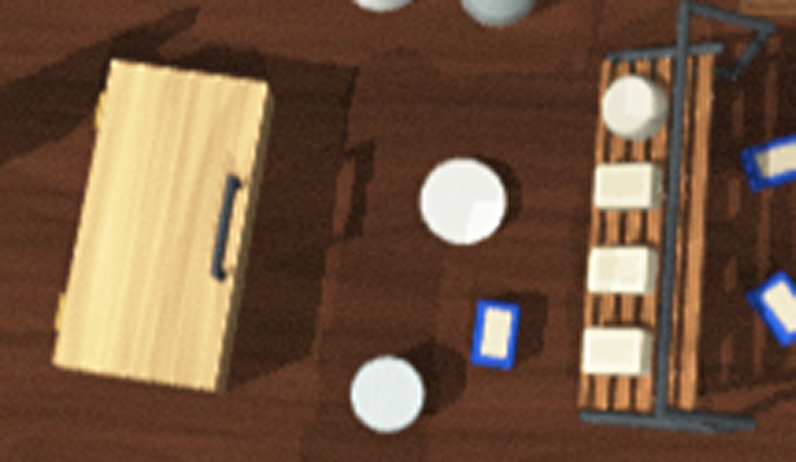

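The crop shows the lid corners at crop (110,60), (268,83), (218,390) and (55,366), with gold hinges on the left. The cream rectangular bars are at (627,187), (621,271) and (617,351), and the round pumice is at (634,107). The tin at (387,393), the dish at (462,200) and the blue bar at (496,333) are not wanted.

```bash
python3 - <<'E'
from h import *
from scipy.optimize import least_squares
C=lambda a:np.array(a)/3.7+[145,150]-.35
P=lambda n,a:print(n,np.round(a,4).tolist())
def fit(local,px,x0):
    cal=K("top");local=np.array(local,float)
    def f(p): 
        c,s=np.cos(p[2]),np.sin(p[2]);W=local@np.array([[c,s,0],[-s,c,0],[0,0,1]])+[p[0],p[1],0]
        return (proj("top",W,cal)-px).ravel()
    r=least_squares(f,x0);P("fit",r.x);P("res",r.fun)
    return r.x
# case: x along case pointing away? yaw near 0 -> y = +world y (hinge side)
L=.135;print("case")
fit([[L,.07,.063],[L,-.07,.063],[-L,-.07,.063],[-L,.07,.063],[.04,-.058,.096],[-.04,-.058,.096]],C([[110,60],[268,83],[218,390],[55,366],[234,180],[217,275]]),[.5,.22,0])
print("rack")
x,z=-.0413,.0665
fit([[x,.108,z],[x,.036,z],[x,-.036,z],[x,-.108,z],[-.015,.162,.186],[-.015,-.162,.186]],C([[634,107],[627,187],[621,271],[617,351],[687,8],[661,413]]),[.54,-.2,-1.57])
P("bars",w("top",C([[634,107],[627,187],[621,271],[617,351]]),z))
P("tin",w("top",C([387,393]),.033));P("dish",w("top",C([462,200]),.014))
E
```

```text
case
fit [0.5202, 0.2287, -0.093]
res [0.5308, 0.6518, 0.0148, 0.162, -0.1298, 0.0099, 0.0756, 0.1207, -0.422, -0.1712, -0.0419, -0.7008]
rack
fit [0.532, -0.2087, -1.6217]
res [-0.6444, -0.2825, -0.282, -0.1606, -0.2403, -0.6306, -0.7906, 0.4672, 0.875, 0.0172, 0.9054, 0.4786]
bars [[0.6411, -0.1751, 0.0665], [0.5695, -0.1702, 0.0665], [0.4961, -0.1664, 0.0665], [0.4278, -0.1644, 0.0665]]
tin [[0.3852, 0.029, 0.033]]
dish [[0.5611, -0.0294, 0.014]]
```

```bash
cat >> h.py <<'E'
CX,CY,CW=.5202,.2287,-.093      # case pose
cx=np.array([np.cos(CW),np.sin(CW),0]);cy=np.array([-cx[1],cx[0],0]);ez=np.array([0,0,1.])
case=lambda x,y,z:np.array([CX,CY,0])+x*cx+y*cy+z*ez
def rpy(a,j):
    "approach a, jaw j -> roll pitch yaw"
    return Ro.from_matrix(np.c_[a,np.cross(j,a),j]).as_euler("xyz").tolist()
def lidpose(th,phi,back=0,sg=1,r=.128):
    c,s=np.cos(th),np.sin(th)
    p=case(0,.07,.055)+cy*(-r*c+.036*s)+ez*(r*s+.036*c)
    a=-ez*np.cos(phi)-cy*np.sin(phi); j=sg*(cy*np.cos(phi)-ez*np.sin(phi))
    return (p+a*(.019-back)).tolist(),rpy(a,j)
RW=-1.6217
rx=np.array([np.cos(RW),np.sin(RW),0]);ry=np.array([-rx[1],rx[0],0]);sl=np.radians(35)
n=-np.sin(sl)*rx+np.cos(sl)*ez; u=np.cos(sl)*rx+np.sin(sl)*ez
TOP=np.array([[.5695,-.1702,.0665],[.4961,-.1664,.0665],[.4278,-.1644,.0665]])
BAR=TOP-.025*n
def pick(i,h,sg=1): return (BAR[i]+h*n).tolist(),rpy(-n,sg*ry)
def place(k,h,sg=1): return case(.08*(k-1),0,.006+h).tolist(),rpy(-ez,sg*cy)
E
python3 - <<'E'
from h import *
f=lambda q:None if q is None else np.round(q,2).tolist()
for sg in(1,-1):
    print("sg",sg)
    for th,ph in((0,0),(.8,.4),(1.3,.6),(1.6,.6),(1.6,.2),(1.9,.4),(1.9,.7),(1.9,1)): print(th,ph,f(ik(*lidpose(th,ph,sg=sg))))
    for i in range(3): print("pick",i,f(ik(*pick(i,0,sg))),f(ik(*pick(i,.13,sg))))
    for i in range(3): print("place",i,f(ik(*place(i,0,sg))),f(ik(*place(i,.12,sg))))
print(np.round(BAR,4).tolist())
E
```

```text
sg 1
0 0 [0.38, 0.7, -1.09, 1.72, 0.68, 1.15, 0.57]
0.8 0.4 [-0.01, 0.89, -1.2, 1.34, 0.94, 1.82, 0.32]
1.3 0.6 [-0.37, 0.94, -0.9, 1.04, 0.91, 2.0, 0.4]
1.6 0.6 [-0.5, 0.95, -0.72, 0.92, 0.82, 1.98, 0.45]
1.6 0.2 [-0.19, 0.79, -0.94, 1.22, 0.69, 1.6, 0.42]
1.9 0.4 [-0.38, 0.97, -0.96, 0.98, 0.88, 1.87, 0.36]
1.9 0.7 [-0.72, 1.03, -0.35, 0.72, 0.67, 2.03, 0.58]
1.9 1 None
pick 0 [0.3, 0.7, -0.54, 1.69, 1.01, 1.24, -0.76] [0.31, 0.64, -0.77, 1.57, 0.96, 1.52, -0.74]
pick 1 [0.36, 0.6, -0.59, 1.9, 1.02, 1.19, -0.86] [0.4, 0.52, -0.85, 1.77, 0.92, 1.47, -0.82]
pick 2 [0.43, 0.51, -0.66, 2.07, 1.03, 1.15, -0.94] [0.5, 0.42, -0.96, 1.94, 0.87, 1.43, -0.87]
place 0 [0.07, 0.61, -0.8, 1.9, 0.56, 0.88, 0.47] [0.23, 0.48, -1.01, 1.78, 0.45, 1.13, 0.55]
place 1 [0.21, 0.82, -0.99, 1.7, 0.77, 1.07, 0.44] [0.21, 0.63, -0.99, 1.59, 0.55, 1.23, 0.6]
place 2 [0.18, 0.92, -0.97, 1.48, 0.79, 1.16, 0.56] [0.24, 0.84, -1.14, 1.37, 0.76, 1.4, 0.59]
sg -1
0 0 [0.19, 0.56, -0.75, 1.73, 0.43, 1.03, -2.38]
0.8 0.4 [-0.07, 0.81, -1.03, 1.34, 0.83, 1.74, -2.75]
1.3 0.6 [-1.03, 0.83, 0.57, 1.08, 0.07, 1.7, -2.
[... 442 characters left out ...]
, 2.07, 1.2, 1.4, 2.08] [0.57, 0.48, -1.08, 1.94, 0.92, 1.49, 2.23]
place 0 [0.1, 0.62, -0.84, 1.89, 0.59, 0.89, -2.7] [0.28, 0.53, -1.1, 1.77, 0.51, 1.16, -2.64]
place 1 [0.0, 0.67, -0.64, 1.71, 0.48, 0.93, -2.49] [0.12, 0.56, -0.82, 1.59, 0.44, 1.18, -2.46]
place 2 [-0.0, 0.77, -0.6, 1.49, 0.48, 1.03, -2.39] [0.09, 0.69, -0.79, 1.38, 0.49, 1.27, -2.39]
[[0.5688, -0.1845, 0.046], [0.4954, -0.1807, 0.046], [0.4271, -0.1787, 0.046]]<stdin>:5: UserWarning: Gimbal lock detected. Setting third angle to zero since it is not possible to uniquely determine all angles.
<stdin>:7: UserWarning: Gimbal lock detected. Setting third angle to zero since it is not possible to uniquely determine all angles.
```

```bash
python3 -W ignore - <<'E'
from h import *
s=state();p=np.array(s["eef_pos"]);p[2]=.36
line_to(p.tolist(),rate=.25)
hp,o=lidpose(0,0,back=.17)
move_to(hp,o)
hp,o=lidpose(0,0,back=.09); line_to(hp,rate=.2)
cal=K("wrist");im=camera("wrist");
for q in("lid_handle","lid_hinge"):
    r=place_of("wrist",q);z={"lid_handle":.091,"lid_hinge":.055}[q]
    print(q,[(round(d["p"],2),np.round(d["centre"],1).tolist(),np.round(w("wrist",d["centre"],z,cal),4).tolist()) for d in r][:3])
print("expect",np.round(lidpose(0,0,back=.019)[0],4))
e=proj("wrist",[lidpose(0,0,back=.019)[0],case(-.04,-.058,.091),case(.04,-.058,.091),case(-.135,-.07,.063),case(.135,-.07,.063)],cal);print(np.round(e,1).tolist())
for a in e: cv2.circle(im,tuple(int(v) for v in a),4,(0,0,255),1)
cv2.imwrite("pics/w1.png",im);print(state()["time_s"])
E
```

```text
lid_handle [(0.86, [258.1, 206.1], [[0.519, 0.1755, 0.091]])]
lid_hinge [(0.62, [388.4, 192.6], [[0.5306, 0.2997, 0.055]])]
expect [0.5148 0.171  0.091 ]
[[252.1, 201.8], [252.0, 153.0], [252.1, 245.6], [236.5, 25.1], [240.8, 312.3]]
5.125
```

View pics/w1.png

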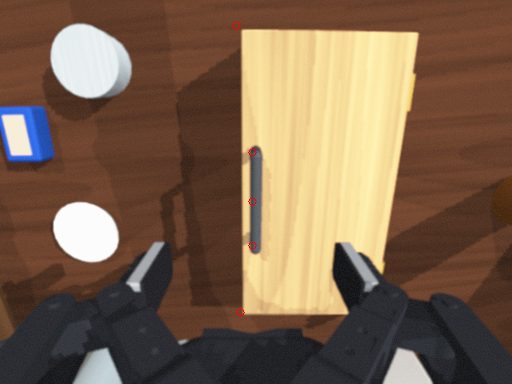

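The wrist view shows the handle at about (256,149) to (256,251) and the lid corners at (242,30), (243,313) and (417,33). My projections land 4 px to the left of these, so the case is about 3 mm further to +y. I will refit and then open the lid.

```bash
python3 -W ignore - <<'E'
from h import *
from scipy.optimize import least_squares
cal=K("wrist");L=.135
loc=np.array([[0,-.058,.091],[-L,-.07,.063],[L,-.07,.063],[-L,.07,.063]]);px=np.array([[256,201],[242,30],[243,313],[417,33]])
def f(p):
    c,s=np.cos(p[2]),np.sin(p[2]);return (proj("wrist",loc@np.array([[c,s,0],[-s,c,0],[0,0,1]])+[p[0],p[1],0],cal)-px).ravel()
r=least_squares(f,[CX,CY,CW]);print(np.round(r.x,4),np.round(r.fun,1))
open("case.txt","w").write(" ".join(map(str,r.x)))
E
sed -i 's/^CX,CY,CW=.*/CX,CY,CW=map(float,open("case.txt").read().split())/' h.py
cat > lid.py <<'E'
from h import *
move_gripper(.045,40)
hp,o=lidpose(0,0); print("hit",line_to(hp,rate=.08,ori=o,contact_N=15))
move_gripper(0.0,40); print("w",state()["width"],np.round(state()["contact_force"],1))
for th in np.arange(.15,1.81,.15):
    hp,o=lidpose(th,.3*th); line_to(hp,rate=.1,ori=o)
    s=state();print(round(th,2),round(s["width"],4),np.round(s["contact_force"],1),round(s["time_s"],1))
im=camera("top");cv2.imwrite("pics/lid1.png",im)
E

```

```text
[ 0.5242  0.2321 -0.0994] [-0.5  3.1 -0.7 -1.3 -0.4 -0.   1.6 -0.9]
```

```bash
cat case.txt; python3 -W ignore lid.py
```

```text
0.5241600526507417 0.23205850648703336 -0.09942093640946814hit False
w 0.008422755842830516 [-0.9 -2.4  4.8]
0.15 0.0083 [-0.1 -3.6  0.6] 7.6
0.3 0.0085 [ 0.6 -5.4  0.6] 8.0
0.45 0.0083 [-0.1 -5.7  2.7] 8.3
0.6 0.0084 [-1.8 -7.2  4.5] 8.7
0.75 0.0083 [-2.1 -7.7  7. ] 9.0
0.9 0.0084 [-2.6 -6.  10.9] 9.4
1.05 0.0085 [-0.8 -4.3 11.4] 9.7
1.2 0.0087 [-0.6 -2.   9.8] 10.0
1.35 0.0086 [ 0.1 -0.3  7.2] 10.4
1.5 0.0083 [ 0.6 -0.3  6.3] 10.7
1.65 0.0082 [2.6 0.8 3. ] 11.1
1.8 0.0082 [2.5 1.  2.6] 11.4
```

```bash
python3 -W ignore - <<'E'
from h import *
hp,o=lidpose(1.9,.57); line_to(hp,rate=.06,ori=o,contact_N=15)
move_gripper(.02,40)
p,_=lidpose(1.9,.57,back=.05); line_to(p,rate=.12)
print(np.round(state()["contact_force"],1))
p,_=lidpose(1.9,.57,back=.12); line_to(p,rate=.2)
p,o=place(1,.30); move_to(p,o)
cal=K("top");im=camera("top")
for q in("lid_handle","pad0","pad1","pad2","bar_a"):
    print(q,[(round(d["p"],2),np.round(d["centre"],1).tolist()) for d in place_of("top",q)][:4])
print("exp pads",np.round(proj("top",[case(.08*k,0,.006) for k in(-1,0,1)],cal),1).tolist())
cal=K("wrist");im2=camera("wrist")
pp=proj("wrist",[case(.08*k+a,b,.006) for k in(-1,0,1) for a,b in((-.034,-.024),(.034,-.024),(.034,.024),(-.034,.024))],cal).reshape(3,4,2)
for a in pp: cv2.polylines(im2,[a.astype(int)],True,(0,0,255),1)
cv2.imwrite("pics/w2.png",np.hstack([im2,cv2.resize(im[140:280,140:360],None,fx=1.3,fy=384/140)]) if 0 else im2)
for q in("pad0","pad1","pad2"):
    print(q,[(round(d["p"],2),np.round(d["centre"],1).tolist(),np.round(w("wrist",d["centre"],.006,cal),4).tolist()) for d in place_of("wrist",q)][:3], np.round(case(.08*(int(q[3])-1),0,.006),4))
print(state()["time_s"])
E
```

```text
[-0.1 -0.   0.4]Traceback (most recent call last):
  File "<stdin>", line 6, in <module>
cell.IKError: the arm cannot follow that straight line within its joint ranges
```

```bash
python3 -W ignore - <<'E'
from h import *
p=np.array(state()["eef_pos"]); print(p)
for d in((0,.0,.12),(0,0,.08),(-.05,0,.08)):
    try: line_to((p+d).tolist(),rate=.2);break
    except IKError: print("no",d)
p,o=place(1,.30); move_to(p,o)
cal=K("top");im=camera("top");cv2.imwrite("pics/top2.png",im)
for q in("lid_handle","pad0","pad1","pad2","bar_a"):
    print(q,[(round(d["p"],2),np.round(d["centre"],1).tolist()) for d in place_of("top",q)][:4])
cal=K("wrist");im2=camera("wrist")
pp=proj("wrist",[case(.08*k+a,b,.006) for k in(-1,0,1) for a,b in((-.034,-.024),(.034,-.024),(.034,.024),(-.034,.024))],cal).reshape(3,4,2)
for a in pp: cv2.polylines(im2,[a.astype(int)],True,(0,0,255),1)
cv2.imwrite("pics/w2.png",im2)
for q in("pad0","pad1","pad2"):
    print(q,[(round(d["p"],2),np.round(d["centre"],1).tolist(),np.round(w("wrist",d["centre"],.006,cal),4).tolist()) for d in place_of("wrist",q)][:3], np.round(case(.08*(int(q[3])-1),0,.006),4))
print(state()["time_s"])
E
```

```text
[0.5400617  0.39338764 0.19052973]
no (0, 0.0, 0.12)
no (0, 0, 0.08)
no (-0.05, 0, 0.08)
lid_handle []
pad0 [(0.95, [189.3, 234.9]), (0.72, [196.7, 189.7]), (0.71, [190.4, 212.1])]
pad1 [(0.95, [189.3, 234.9]), (0.72, [196.7, 189.7]), (0.71, [190.4, 212.1])]
pad2 [(0.95, [189.3, 234.9]), (0.72, [196.7, 189.7]), (0.71, [190.4, 212.1])]
bar_a [(0.71, [378.3, 175.7]), (0.64, [313.6, 222.0]), (0.61, [314.8, 205.7]), (0.6, [350.8, 196.1])]
pad0 [(0.69, [246.3, 154.6], [[0.5228, 0.2245, 0.006]]), (0.67, [249.6, 199.7], [[0.599, 0.2222, 0.006]]), (0.62, [249.2, 103.8], [[0.446, 0.2368, 0.006]])] [0.4446 0.24   0.006 ]
pad1 [(0.69, [246.3, 154.6], [[0.5228, 0.2245, 0.006]]), (0.67, [249.6, 199.7], [[0.599, 0.2222, 0.006]]), (0.62, [249.2, 103.8], [[0.446, 0.2368, 0.006]])] [0.5242 0.2321 0.006 ]
pad2 [(0.69, [246.3, 154.6], [[0.5228, 0.2245, 0.006]]), (0.67, [249.6, 199.7], [[0.599, 0.2222, 0.006]]), (0.62, [249.2, 103.8], [[0.446, 0.2368, 0.006]])] [0.6038 0.2241 0.006 ]
14.1667
```

View pics/w2.png

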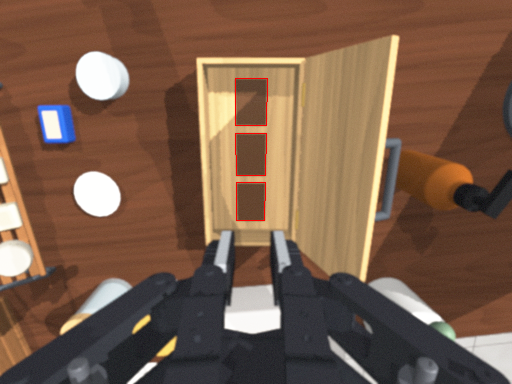

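The lid is open, and the projected pad outlines lie on the cork pads to within about 1 px. Next I take a close look at the bars from the approach pose.

```bash
python3 -W ignore - <<'E'
from h import *
print([None if ik(*pick(i,h)) is None else 1 for i in range(3) for h in(.2,.13,.06)])
move_gripper(.05,40)
p,o=pick(1,.15);move_to(p,o)
cal=K("wrist");im=camera("wrist")
for i in range(3):
    c=proj("wrist",[BAR[i]+.025*n+a*u+b*ry for a,b in((-.028,-.019),(.028,-.019),(.028,.019),(-.028,.019))],cal)
    cv2.polylines(im,[c.astype(int)],True,(0,0,255),1);print(np.round(c,1).tolist())
cv2.imwrite("pics/w3.png",im);print(state()["time_s"])
print([(round(d["p"],2),np.round(d["centre"],1).tolist()) for d in place_of("wrist","bar_a")][:5],np.round(proj("wrist",BAR,cal),1).tolist())
E
```

```text
[1, 1, 1, 1, 1, 1, 1, 1, 1]
[[306.6, 157.9], [303.3, 211.5], [339.8, 211.4], [345.3, 158.0]]
[[231.1, 157.8], [232.3, 211.4], [269.1, 211.4], [270.2, 157.8]]
[[161.6, 158.9], [166.7, 212.2], [203.2, 212.2], [200.2, 158.9]]
15.975
[(0.98, [257.0, 175.1]), (0.92, [186.7, 54.2]), (0.87, [191.8, 175.0]), (0.81, [320.9, 175.9]), (0.63, [331.6, 206.2])] [[318.1, 179.1], [250.7, 179.0], [188.3, 179.9]]
```

View pics/w3.png

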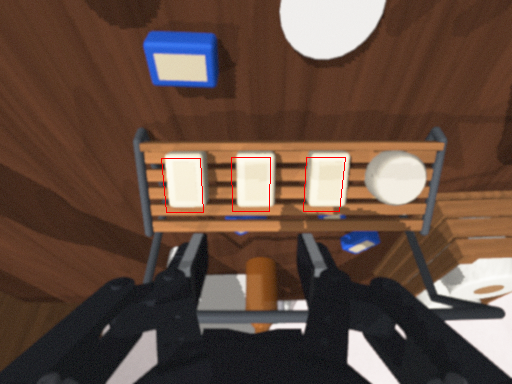

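The wrist view shows the bars outlined 4 px right and 4 px up (down-slope) of my projection, at about 1 mm per px. The pumice is at (395,178). This agrees with the world shift I saw at the case. I apply it and pick and place the middle bar.

```bash
cat >> h.py <<'E'
BAR=BAR+.004*ry-.0035*u
def do(i,k,hp=.001,hl=.001):
    move_gripper(.05,40)
    p,o=pick(i,.09);move_to(p,o)
    p,o=pick(i,hp);print("hit",line_to(p,rate=.1,ori=o,contact_N=10),np.round((np.array(state()["eef_pos"])-BAR[i])@n,4))
    g=(np.array(state()["eef_pos"])-BAR[i])@n
    move_gripper(0.0,40);sleep(.1);print("w",round(state()["width"],4))
    p,o=pick(i,.02);line_to(p,rate=.08)
    p,o=pick(i,.16);line_to(p,rate=.22)
    p,o=place(k,.16);move_to(p,o);print("w",round(state()["width"],4),state()["time_s"])
    p,o=place(k,g+.015);line_to(p,rate=.2,ori=o)
    p,o=place(k,g-.003);h=line_to(p,rate=.03,contact_N=5);s=state()
    print("down",h,"z",round(s["eef_pos"][2]-.006-g,4),np.round(s["contact_force"],1))
def release(k):
    move_gripper(.056,40)
    p=np.array(state()["eef_pos"]);line_to((p+[0,0,.16]).tolist(),rate=.22)
E
python3 -W ignore - <<'E'
from h import *
do(1,2)
cv2.imwrite("pics/w4.png",camera("wrist"));print(state()["time_s"])
E
```

```text
hit True 0.0008
w 0.0375
w 0.0373 20.3667
down True z -0.0017 [-0.6 -1.6  3.7]
21.8417
```

View pics/w4.png

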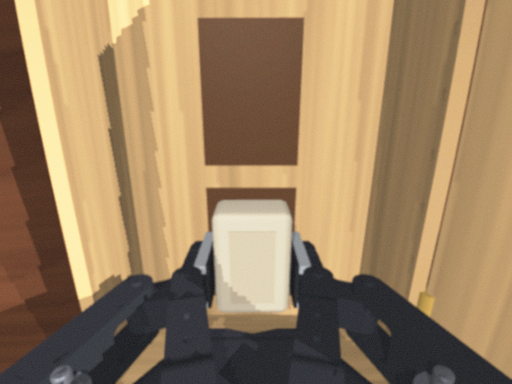

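The bar sits on the far pad, square to it. The pad's near edge is at row 188 and the bar's near edge at row 200. I release it and check from above.

```bash
cat >> h.py <<'E'
def check(k,name):
    cal=K("wrist");im=camera("wrist")
    c=proj("wrist",[case(.08*(k-1)+a,b,.031) for a,b in((-.028,-.019),(.028,-.019),(.028,.019),(-.028,.019))],cal)
    cv2.polylines(im,[c.astype(int)],True,(0,0,255),1)
    print("exp origin",np.round(proj("wrist",case(.08*(k-1),0,.006),cal),1),[(round(d["p"],2),np.round(d["centre"],1).tolist(),np.round(w("wrist",d["centre"],.006,cal)-case(.08*(k-1),0,.006),4).tolist()) for d in place_of("wrist","bar_a")][:3])
    cv2.imwrite(name,im)
E
python3 -W ignore - <<'E'
from h import *
release(2); check(2,"pics/w5.png");print(state()["time_s"])
E
```

```text
exp origin [[254.3 179.1]] [(0.91, [254.2, 179.1], [[-0.0, -0.0001, 0.0]]), (0.47, [30.1, 165.3], [[-0.0408, -0.2478, 0.0]])]
23.1417
```

View pics/w5.png

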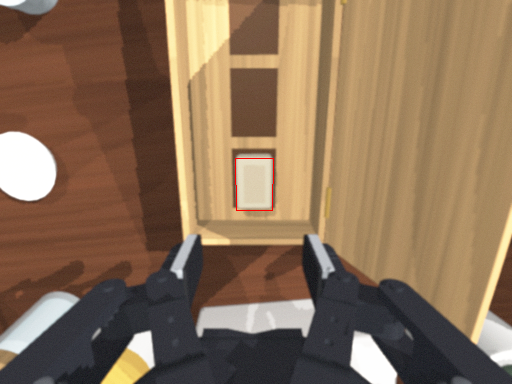

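The bar is within about 2 mm of the pad centre. Now the other two, the one next to the pumice first.

```bash
python3 -W ignore - <<'E'
from h import *
p,o=pick(0,.16);move_to(p,o)
cal=K("wrist");camera("wrist");print([(round(d["p"],2),np.round(d["centre"],1).tolist(),) for d in place_of("wrist","bar_a")][:4],np.round(proj("wrist",BAR[[0,2]],cal),1).tolist())
do(0,1)
s=state()
if .034<s["width"]<.04: release(1);check(1,"pics/w6.png")
print(state()["time_s"])
E
```

```text
[(0.78, [249.2, 175.2]), (0.65, [124.9, 180.5]), (0.62, [200.7, 209.7]), (0.51, [279.1, 207.3])] [[251.5, 177.4], [126.3, 178.1]]
hit True 0.0011
w 0.0374
w 0.0376 28.775
down True z -0.0021 [-0.3  0.3  3. ]
exp origin [[254.3 178.9]] [(0.89, [251.9, 177.5], [[-0.0019, -0.0025, 0.0]]), (0.6, [256.1, 242.4], [[0.0781, -0.0054, 0.0]]), (0.54, [45.6, 230.1], [[0.0383, -0.256, 0.0]])]
31.5083
```

```bash
python3 -W ignore - <<'E'
from h import *
do(2,0)
s=state()
if .034<s["width"]<.04: release(0);check(0,"pics/w7.png")
print(state()["time_s"])
p,o=place(1,.30);move_to(p,o)
cal=K("wrist");im=camera("wrist")
for k in range(3):
    c=proj("wrist",[case(.08*(k-1)+a,b,.031) for a,b in((-.028,-.019),(.028,-.019),(.028,.019),(-.028,.019))],cal)
    cv2.polylines(im,[c.astype(int)],True,(0,0,255),1)
t=camera("top");print([(round(d["p"],2),np.round(d["centre"],1).tolist()) for d in place_of("top","pumice")])
t=cv2.resize(t[140:290,90:360],None,fx=2,fy=2)
out=np.zeros((384,800,3),np.uint8);out[:,:400]=im[:,60:460];out[:200,400:]=cv2.resize(t,(400,222))[:200]
cv2.imwrite("pics/end.png",out);print(state()["time_s"])
E
```

```text
hit True 0.0013
w 0.0373
w 0.0371 36.8417
down True z -0.0023 [-1.3 -0.4  4.7]
exp origin [[254.3 178.7]] [(0.96, [253.6, 177.0], [[-0.002, -0.0005, 0.0]]), (0.73, [253.9, 298.3], [[0.1581, -0.0158, 0.0]]), (0.67, [5.4, 205.3], [[0.003, -0.2954, 0.0]])]
39.5833
[(0.82, [319.5, 180.9])]
40.425
```

View pics/end.png

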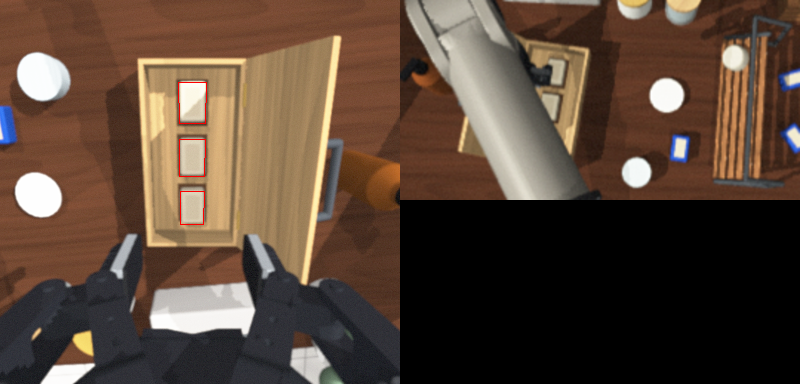

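All three bars lie on their pads inside the outlines, and the pumice is still on the rack. Before handing in, I check the lid angle against the picture: its free near corner is at wrist (399,37).

```bash
python3 -W ignore - <<'E'
from h import *
for th in(1.7,1.8,1.85,1.9,1.95): print(th,np.round(proj("wrist",[case(x,.07-.14*np.cos(th)+b*np.sin(th),.055+.14*np.sin(th)+b*np.cos(th)) for x in(-.135,) for b in(0,.008)]),1).tolist())
E
```

```text
1.7 [[360.8, 33.5], [369.9, 34.0]]
1.8 [[376.2, 34.5], [384.5, 35.2]]
1.85 [[383.3, 35.2], [391.1, 36.0]]
1.9 [[390.0, 36.0], [397.3, 36.8]]
1.95 [[396.3, 36.8], [403.1, 37.8]]
```

The corner's visible extent (about 392 to 401) fits 1.9 to 1.95 rad, so the lid is on its stop.

```bash
python3 -c "
from cell import *
finish_job();print(state()['time_s'])"
```

```text
the job is handed in; nothing more can be done
the job is handed in; nothing more can be done
```

The lid is open on its stop, and each of the three cream soap bars lies on its own cork pad. I handed the job in at about 40.4 s on the robot's clock. No verdict came back.

- **Lid:** I opened it by its handle and let go at about 1.9 rad. In the last wrist picture its free corner fits 1.9 to 1.95 rad, above the 1.85 needed, though I could only read the angle from the picture.
- **Bars:** Each was gripped square to the slope and lowered until it touched the case floor, then released. Measured offsets from the pad centres were 0 to 3 mm. In the last picture all three lie flat, face up and along the case.
- **Bystanders:** The pumice is still in its place on the rack, and no bystander in the last pictures looks out of place. The network put the pumice about 5 px (around 14 mm) lower at the end than at the start. I put that down to the network, since its first reading disagreed with the picture (row 176 against about 179), but I did not measure the pumice again.
- **Disagreement between cameras:** The top camera and the wrist camera differed by 3 to 5 mm on the case and the bars. I used the wrist camera's positions for the case. For the bars I corrected the top camera's positions with the wrist view.

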